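Lock the laboratory balance for transport

TASK

The balance is about to be carried to another bench. First take the steel check weight off its pan and stand it upright, with its whole foot on the round cork mat, setting it down rather than dropping it; then slide the transport lock, the tall stem with the ball on top, all the way home to its stop at the end away from the display. Leave the other slide (the low, flat grip) and the bottles and glassware where they are.

Things in the scene. Friction and masses are not known exactly. Their poses are not given: they have to be found in the camera images.
- balance: white balance 260 x 260 mm, fixed. Origin: centre of its underside, z up, x from the display (grey wedge with dark screen along the -x edge, top 65 mm above the bench) to the rear. Deck at 50 mm. Round steel pan 110 mm across, centre 35 mm to +x of the origin, top at 66 mm. Two slide tracks along its x lie on the deck, 100 mm to either side (y) of the pan; which slide is on which side varies
- lock_ball (a point): centre of the black ball, 24 mm across, on top of the transport lock's thin steel stem (10 mm across, on a flat foot 16 x 18 mm); 84 mm above the bench, 34 mm above the deck. It slides along the balance's x axis
- lock (a joint): transport lock: 0 = the end near the display (free), 0.07 m = home against its end stop at the rear (balance's +x): locked. Starts between 0 and 0.03; stiff, about 2 N of friction to move, stays where it is left
- damper_top (a point): top of the other slide's grip, a low flat black bar set crosswise (16 mm along its track, 32 mm across) with a small rib, only 15 mm above the deck, in the track on the other side of the pan; not to be moved
- weight_center (a point): polished steel check weight, 0.5 kg nominal: a cylinder 38 mm across and 44 mm high, with a neck (16 mm) and a flat knob (24 mm) above, 62 mm high in all. The point is on its axis, half-way up (31 mm above its foot), z up along its axis. Starts standing on the pan, up to about 20 mm off the pan's centre
- weight: the same check weight; origin at the centre of its foot
- mat: round cork mat, 120 mm across, 5 mm thick, fixed flat on the bench beside the balance; origin at the centre of its underside
- dropper: bystander: white dropper bottle 30 mm across, 70 mm high, standing behind the mat (on its far side from the robot), origin under its foot
- vial: bystander: small amber glass vial with a black cap, 26 mm across, 50 mm high, origin under its foot
- beaker: bystander: open glass beaker 66 mm across, 85 mm high, origin under its foot
- reagent: bystander: white bottle with a blue cap, 44 mm across, 85 mm high, origin under its foot
Mind the look-alikes: they are no part of the job. Of the things shaped like the mat, the cork one is meant.

How it is judged:
By the outcome, as a careful person would: the job done as asked, in the order asked, and still so for the second after the job is handed in, with the robot touching nothing.
It also fails if it takes over 64 s, if anything falls off the work surface, if the arm or the gripper's body presses on something with over 40 N, if the wrist force passes 120 N, or if a joint passes its speed limit or range.

ROBOT

A 6-joint arm with a two-finger parallel gripper is mounted at the origin on the work surface. World frame = base frame: x ahead of the robot, y to its left, z up, the work surface at z = 0. Lengths are in m, angles in rad, forces in N, time in s.
With the tool pointing down it reaches from about 0.425 to 0.95 m from the base axis. Payload 3.5 kg.
Tool frame: the origin (TCP) lies midway between the tips of the shut fingers; the grasp point (between the pads) lies ctrl.hold_point_z behind it (ctrl.hold_point_z is the distance from the TCP to the grasp point, in m); z points along the fingers, x is the direction in which the jaws open and shut, and the axes are right-handed (so a half turn about z gives the same grasp; the last joint's range is limited). The gripper opens to 85 mm and grips with 20 to 120 N. Pads are 22 mm wide; open, the fingers measure 114 mm over their backs; the gripper's body (76 mm by 85 mm) begins 54 mm behind the grasp point. The pads swing forward as they close: fully open they stand 13 mm farther back than shut.
Start: joints at [-1.26, 0.286, 1.577, -0, 1.279, -0.15], TCP at [0.3, -0.605, 0.231] pointing down, gripper open.
Joint ranges: [-2.77, 2.77], [-0.9, 2.22], [0.21, 2.48], [-1.53, 4.67], [0.24, 2.81], [-2.84, 2.84]. Speed limits (rad/s): [2.79, 2.79, 3.14, 3.14, 3.14, 3.14].

INTERFACE

Orientations are given as a unit quaternion [x, y, z, w].
In Python, from plant import ctrl gives the robot as it stands.
- The arm moves only by the tool step_arm, never from a script. Its arguments are lists of equal length, an entry for each row: "gripper": the gripper's target within -1 to 1 (shut at 1, half-way at 0, fully open at -1); "linear": the shift along the tool's x, y, z in m, a list of three; "delta_rot": the turn, a rotation vector about the tool's x, y, z in degrees, a list of three. A call has 1 to 20 rows; each row is the pose to reach, as a shift and turn from the pose commanded when the call began, along the tool's axes at that moment; what a row does not reach only later rows make up. A row lasts 1/8 s, in which the tool goes at most 62.5 mm and 10.7 degrees, less where a joint would pass 70% of its speed; a pose out of reach is approached as far as the arm can. A call with a gripper value outside its range is refused whole. The fingers move at their own pace and stop on an object; "grip_force" is the grip in N (left out, the last holds). Time passes only in rows, so rows that repeat a pose let the fingers close. It gives the time, the measured TCP pose, the force and the opening at its end, in the units of the state.
- ctrl.get_state(): the state, without advancing time (a new reading comes with each control period).
- ctrl.read_camera(name): name is "scene" or "side" or "wrist"; returns a dict with "frame" (420x560x3 uint8, red, green, blue), "fx", "fy", "cx", "cy" (pixels), "k1" (the pictures are not rectified: a ray, as slopes to the right and down, at radius r is drawn at 1 + k1 r^2 times it, then the intrinsics apply), "view" (4x4, takes a point from world to camera coordinates). Camera axes: x right, y down, z forward; pixel columns grow to the right and rows downward; lengths in m; the calibration is good to about 2 mm. A picture is of the moment at which its call begins. There is no depth.
- ctrl.sign_off(): hands the job in, once; it reports no verdict.
The state is a dict: "time": time; "qpos": joint angles; "dq": joint speeds; "joint_efforts": joint torques, N m; "eef_pos": TCP position; "tcp_rot": TCP orientation; "contact_force": force on the tool from outside, world axes, zero at the start; "wrist_torque": the same for the moment, N m; "opening": opening from 0.0 (shut) to 1.0 (fully open).
Only numpy, scipy, OpenCV 4.12 (cv2) and the standard library are available. Lean on these libraries where they do the work, as an engineer would, in place of code of your own. Each camera call takes 0.05 s, during which the arm holds its last target. There are 200 camera calls.

## Working session

There is one attempt and no reset: what is moved stays moved. The work goes in short steps, Python scripts to look and compute and a tool call to move; the robot and the scene stay as the last step left them, time stands still between calls to the robot, and variables do not carry over. Pictures are saved under pics/ and viewed, on a budget of 10 in all, crops included, one or two more only if the job needs it, and the job is handed in when it is done.

Besides the shell and the picture viewer there is one more tool, called as a command line: name --argument value ..., lists and objects as JSON in quotes. step_arm: Moves the arm, as the interface text tells. Its arguments: {"type":"object","properties":{"gripper":{"type":"array"},"linear":{"type":"array"},"delta_rot":{"type":"array"},"grip_force":{"type":"number"}},"required":["gripper","linear","delta_rot"]}

```bash
mkdir -p pics
cat > h.py <<'E'
import numpy as np, cv2
from plant import ctrl
from scipy.spatial.transform import Rotation as R
def cam(n,save=None):
    c=ctrl.read_camera(n)
    if save: cv2.imwrite('pics/'+save,c['frame'][:,:,::-1])
    return c
def K(c): return np.array([[c['fx'],0,c['cx']],[0,c['fy'],c['cy']],[0,0,1.]]),np.array([c['k1'],0,0,0,0.])
def proj(c,P):
    V=np.array(c['view']);k,d=K(c)
    return cv2.projectPoints(np.array(P,float).reshape(-1,3),cv2.Rodrigues(V[:3,:3])[0],V[:3,3],k,d)[0].reshape(-1,2)
def ray(c,uv):
    V=np.array(c['view']);k,d=K(c)
    p=cv2.undistortPoints(np.array(uv,float).reshape(-1,1,2),k,d).reshape(-1,2)
    D=np.c_[p,np.ones(len(p))]@V[:3,:3]
    return -V[:3,:3].T@V[:3,3],D
def onz(c,uv,z):
    o,D=ray(c,uv); return o+D*((z-o[2])/D[:,2])[:,None]
def tri(c1,u1,c2,u2):
    o1,d1=ray(c1,u1);o2,d2=ray(c2,u2);d1=d1[0];d2=d2[0]
    t=np.linalg.lstsq(np.c_[d1,-d2],o2-o1,rcond=None)[0]
    a=o1+t[0]*d1;b=o2+t[1]*d2
    return (a+b)/2,np.linalg.norm(a-b)
E
python3 - <<'E'
from h import *
print(ctrl.hold_point_z,ctrl.get_state())
a=cam('scene');b=cam('side');
for n,c in (('a',a),('b',b)):
    print(n,c['fx'],c['k1'],ray(c,[[280,210]]))
    cv2.imwrite(f'pics/{n}1.png',cv2.resize(c['frame'][:,:,::-1],(800,600)))
E
```

```text
0.0187 {'time': 0.0, 'qpos': array([-1.25999186e+00,  2.87194221e-01,  1.57817462e+00, -4.03505576e-05,
        1.27860535e+00, -1.49986506e-01]), 'dq': array([-0.00019854, -0.00140583, -0.00070432, -0.00062403,  0.00020508,
       -0.00085839]), 'joint_efforts': array([-1.91267980e-03, -4.05979836e+01, -2.92628664e+01, -2.24420723e-04,
        5.82844979e-03,  1.57789760e-06]), 'eef_pos': array([ 0.29996542, -0.60395084,  0.22992943]), 'tcp_rot': array([ 8.49901502e-01, -5.26940242e-01, -9.19426579e-04, -7.56938923e-04]), 'contact_force': array([ 0.4991652 , -0.01569282, -0.44403095]), 'wrist_torque': array([-0.01036132,  0.01557429,  0.00774241]), 'opening': 0.9993557746932535}
a 489.1023424270414 0.022741588908390394 (array([ 1.23348869, -1.17641453,  0.9410316 ]), array([[-0.40967517,  0.74581164, -0.52537737]]))
b 478.81523101706813 -0.08797045256236542 (array([0.15491067, 0.98377905, 0.81004597]), array([[ 0.32503142, -0.77619026, -0.54031165]]))
```

View pics/a1.png

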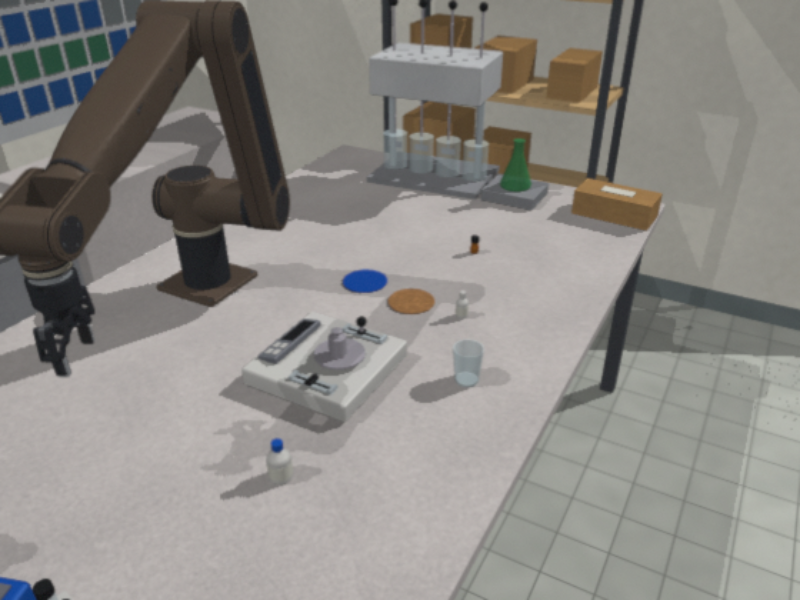

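View pics/b1.png

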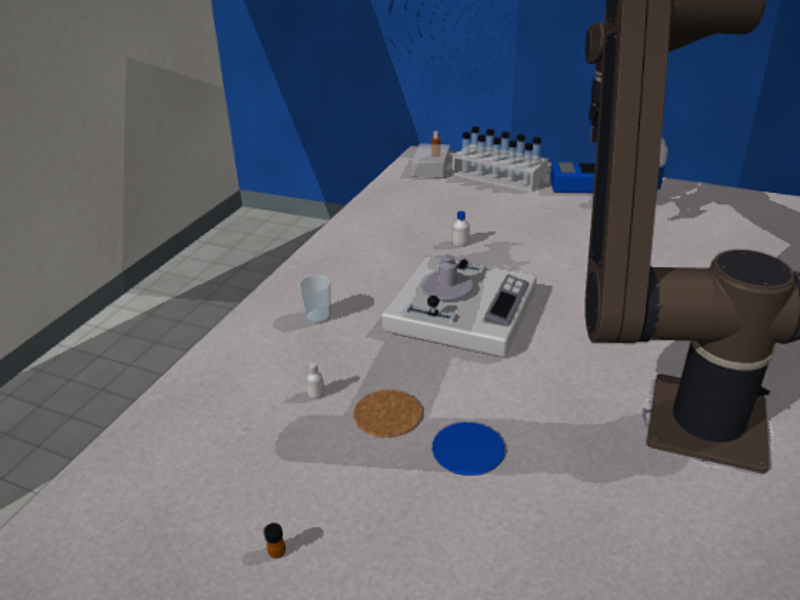

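The scene view shows the ball near (361,322) and the weight's knob near (338,333). The cork mat is at (411,301), with the blue look-alike at (365,281). In the side view the ball is at (433,301), the knob at (447,260) and the cork mat at (388,413).

Run:
```python
from h import *
a=cam('scene');b=cam('side')
def blob(c,win,f):
    x0,y0,x1,y1=win; hsv=cv2.cvtColor(c['frame'],cv2.COLOR_RGB2HSV)
    m=np.zeros(hsv.shape[:2],np.uint8); m[y0:y1,x0:x1]=f(hsv[y0:y1,x0:x1].astype(int))*255
    cs=cv2.findContours(m,cv2.RETR_EXTERNAL,cv2.CHAIN_APPROX_NONE)[0]; k=max(cs,key=cv2.contourArea)
    M=cv2.moments(k); return [M['m10']/M['m00'],M['m01']/M['m00']],k
cork=lambda h:(h[...,0]>5)&(h[...,0]<22)&(h[...,1]>110)&(h[...,2]>60)
dark=lambda h:h[...,2]<60
for c,w in ((a,(265,195,310,225)),(b,(240,265,303,310))):
    u,k=blob(c,w,cork); P=onz(c,k.reshape(-1,2),.005); (x,y),r=cv2.minEnclosingCircle(P[:,:2].astype(np.float32)); print('mat',x,y,r,onz(c,[u],.005))
ua,k1=blob(a,(243,216,262,231),dark); ub,k2=blob(b,(293,203,313,216),dark)
print('ball',ua,ub,cv2.boundingRect(k1),cv2.boundingRect(k2),tri(a,ua,b,ub),onz(a,[ua],.084),onz(b,[ub],.084))
print('knob',tri(a,[237,232],b,[313,182]),onz(a,[[237,232]],.126),onz(b,[[313,182]],.126))
f=.7
print('sc corners',onz(a,np.array([[247,366],[340,404],[405,347]])*f,.05))
print('sd corners',onz(b,np.array([[385,320],[505,341],[536,275]])*f,.05))
for n,c,(x0,y0,x1,y1) in(('a',a,(160,210,300,300)),('b',b,(260,165,390,255))):
    cv2.imwrite(f'pics/{n}2.png',cv2.resize(c['frame'][y0:y1,x0:x1,::-1],None,fx=5.6,fy=5.6,interpolation=cv2.INTER_CUBIC))
i=[cv2.imread(f'pics/{n}2.png') for n in 'ab']
i=[cv2.resize(x,(600,int(x.shape[0]*600/x.shape[1]))) for x in i]
i=[x[:386] for x in i]; o=np.vstack([i[0],i[1]]); cv2.imwrite('pics/ab2.png',cv2.resize(o,None,fx=.75,fy=.75)); print(o.shape)
```

```text
mat 0.5283161997795105 0.16323921084403992 0.05705500394105911 [[0.52914972 0.16181122 0.005     ]]
mat 0.5252211093902588 0.16964130103588104 0.05986104905605316 [[0.52472567 0.17204782 0.005     ]]
ball [252.39473684210526, 224.94736842105263] [302.81434599156114, 210.37130801687763] (250, 222, 6, 7) (299, 207, 9, 8) (array([ 0.53090598, -0.07997225,  0.08357814]), np.float64(0.0004667388272078062)) [[ 0.53101198 -0.08056059  0.084     ]] [[ 0.53087313 -0.07919458  0.084     ]]
knob (array([ 0.53738913, -0.18048732,  0.11947341]), np.float64(0.0038003224204484444)) [[ 0.54493697 -0.18812635  0.126     ]] [[ 0.53236124 -0.17100607  0.126     ]]
sc corners [[ 0.38071438 -0.29599484  0.05      ]
 [ 0.62047396 -0.30727517  0.05      ]
 [ 0.64207028 -0.07840135  0.05      ]]
sd corners [[ 0.61274985 -0.03040055  0.05      ]
 [ 0.37376775 -0.04316439  0.05      ]
 [ 0.37178452 -0.30184851  0.05      ]]
(771, 600, 3)
```

View pics/ab2.png

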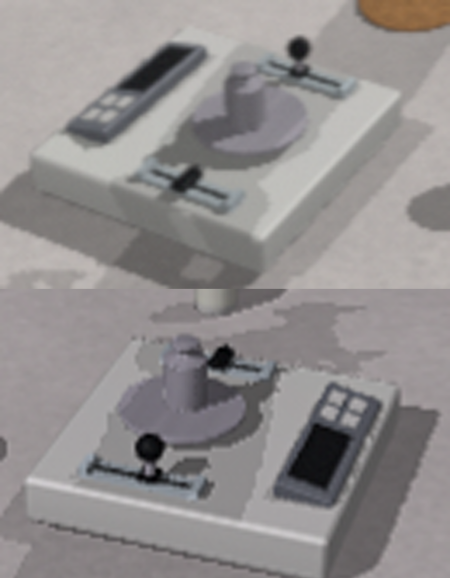

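The crop shows a clear geometry. Balance x runs roughly along world +x, the lock is on the +y side, and the damper is on the −y side. Next I'll get the wrist camera's offset and the dropper position, then work out the hover move.

```bash
cat >> h.py <<'E'
def rel(target,yaw_deg):
    "shift in tool axes and rotvec(deg) from commanded~measured pose to a tool-down pose, tool x at yaw"
    s=ctrl.get_state();r=R.from_quat(s['tcp_rot'])
    y=np.radians(yaw_deg);g=R.from_matrix(np.c_[[np.cos(y),np.sin(y),0],[np.sin(y),-np.cos(y),0],[0,0,-1]])
    print('now',s['time'],s['eef_pos'].round(4),'F',s['contact_force'].round(1),'open',round(s['opening'],3))
    return r.inv().apply(np.array(target)-s['eef_pos']).round(4),np.degrees((r.inv()*g).as_rotvec()).round(1)
E
python3 - <<'E'
from h import *
w=cam('wrist');s=ctrl.get_state();r=R.from_quat(s['tcp_rot'])
o,D=ray(w,[[280,210]]);print('cam in tool',r.inv().apply(o-s['eef_pos']),r.inv().apply(D[0]),w['fx'])
a=cam('scene');b=cam('side')
print('dropper foot',onz(a,[[462*.7,318*.7]],0),onz(b,[[316*.7,396*.7]],0),tri(a,[462*.7,305*.7],b,[315*.7,381*.7]))
print(rel([.50,-.18,.36],0),rel([.54,-.18,.33],0))
E
```

```text
cam in tool [-0.00026088 -0.07868969 -0.14167552] [0.00339351 0.28653141 0.95828345] 316.338781112897
dropper foot [[0.67452517 0.1571948  0.        ]] [[ 6.65441829e-01  1.70489472e-01 -1.11022302e-16]] (array([0.66795004, 0.16592022, 0.03085145]), np.float64(0.002246820468357159))
now 0.35 [ 0.3001 -0.6044  0.231 ] F [-1.   0.1 -0.5] open 1.001
now 0.35 [ 0.3001 -0.6044  0.231 ] F [-1.   0.1 -0.5] open 1.001
(array([-0.2914, -0.3678, -0.1288]), array([ -0. ,   0. , -63.6])) (array([-0.2736, -0.4036, -0.0988]), array([ -0. ,   0. , -63.6]))
```

step_arm --gripper '[-1, -1, -1, -1, -1, -1, -1, -1, -1, -1, -1, -1]' --linear '[[-0.03, -0.037, -0.06], [-0.06, -0.074, -0.129], [-0.09, -0.111, -0.129], [-0.12, -0.148, -0.129], [-0.15, -0.185, -0.129], [-0.18, -0.222, -0.129], [-0.21, -0.26, -0.129], [-0.24, -0.3, -0.129], [-0.27, -0.34, -0.129], [-0.291, -0.368, -0.129], [-0.291, -0.368, -0.129], [-0.291, -0.368, -0.129]]' --delta_rot '[[0, 0, -7], [0, 0, -14], [0, 0, -21], [0, 0, -28], [0, 0, -35], [0, 0, -42], [0, 0, -49], [0, 0, -56], [0, 0, -63.6], [0, 0, -63.6], [0, 0, -63.6], [0, 0, -63.6]]'

```text
time: 1.85
eef_pos: [0.5002, -0.1807, 0.3603]
tcp_rot: [1.0, 0.0, -0.0, 0.0]
contact_force: [-1.1, 0.0, -0.0]
opening: 0.999
```

Run:
```python
from h import *
w=cam('wrist');cv2.imwrite('pics/w1.png',cv2.resize(w['frame'][:,:,::-1],(800,600),interpolation=cv2.INTER_CUBIC))
print(proj(w,[[.537,-.18,.128],[.531,-.08,.084]])/.7)
```

```text
[[441.87289583 261.12674907]
 [433.68502053 137.48892541]]
```

View pics/w1.png

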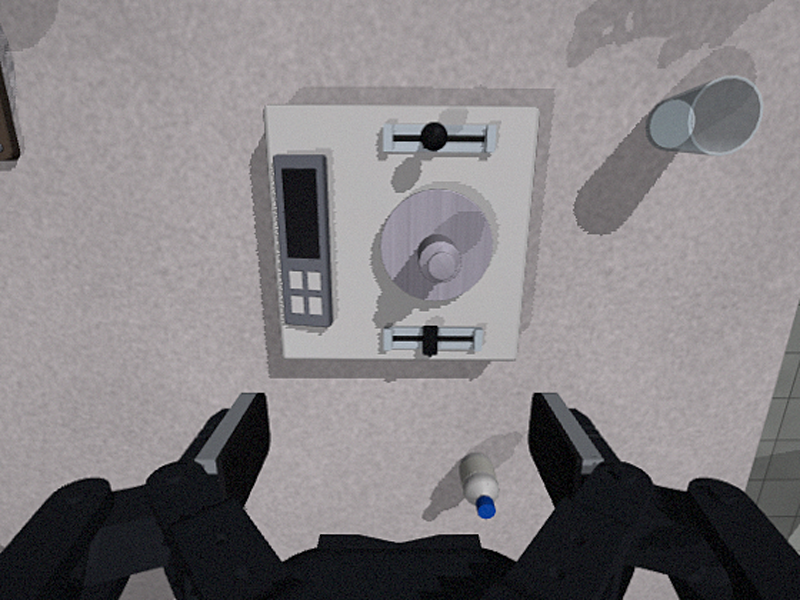

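The wrist view shows the ball at (433,136), the knob at (441,264), the pan centred at (437,244), and the damper at (430,340). The deck corners are near (266,106), (538,107), (516,359) and (284,358).

Run:
```python
from h import *
w=cam('wrist');f=.7
c=onz(w,np.array([[266,106],[538,107],[516,359],[284,358]])*f,.05);print('corners',c.round(4),'centre',c.mean(0).round(4))
for i in range(4): d=c[(i+1)%4]-c[i];print(np.linalg.norm(d).round(4),np.degrees(np.arctan2(d[1],d[0])).round(2))
print('rail ends',onz(w,np.array([[384,136],[497,139],[384,339],[484,339]])*f,.055).round(4))
print('pan',onz(w,[[437*f,244.5*f]],.066).round(4))
print('knob',onz(w,[[441*f,265*f]],.128).round(4),onz(w,[[439*f,262*f]],.12).round(4))
print('ball',onz(w,[[433*f,136*f]],.084).round(4))
print(rel([.537,-.18,.17],0))
```

```text
corners [[ 0.3782 -0.051   0.05  ]
 [ 0.6293 -0.0518  0.05  ]
 [ 0.6287 -0.3052  0.05  ]
 [ 0.3755 -0.3039  0.05  ]] centre [ 0.5029 -0.178   0.05  ]
0.2511 -0.19
0.2534 -90.13
0.2532 179.71
0.253 89.4
rail ends [[ 0.487  -0.0776  0.055 ]
 [ 0.5921 -0.0801  0.055 ]
 [ 0.485  -0.2797  0.055 ]
 [ 0.5913 -0.2797  0.055 ]]
pan [[ 0.5377 -0.1769  0.066 ]]
knob [[ 0.5362 -0.1837  0.128 ]] [[ 0.5352 -0.1828  0.12  ]]
ball [[ 0.5303 -0.0792  0.084 ]]
now 1.95 [ 0.5    -0.1812  0.3603] F [-0.2  0.4  0.3] open 1.001
(array([ 0.037 , -0.0013,  0.1903]), array([ 0. ,  0. , -0.1]))
```

step_arm --gripper '[-1, -1, -1, -1, -1, -1, -1, -1, -1, 1, 1, 1, 1, 1, 1, 1]' --linear '[[0.036, 0.002, 0.05], [0.036, 0.002, 0.1], [0.036, 0.002, 0.15], [0.036, 0.002, 0.2], [0.036, 0.002, 0.24], [0.036, 0.002, 0.27], [0.036, 0.002, 0.288], [0.036, 0.002, 0.288], [0.036, 0.002, 0.288], [0.036, 0.002, 0.288], [0.036, 0.002, 0.288], [0.036, 0.002, 0.288], [0.036, 0.002, 0.288], [0.036, 0.002, 0.288], [0.036, 0.002, 0.288], [0.036, 0.002, 0.288]]' --delta_rot '[[0, 0, 0], [0, 0, 0], [0, 0, 0], [0, 0, 0], [0, 0, 0], [0, 0, 0], [0, 0, 0], [0, 0, 0], [0, 0, 0], [0, 0, 0], [0, 0, 0], [0, 0, 0], [0, 0, 0], [0, 0, 0], [0, 0, 0], [0, 0, 0]]' --grip_force 60

```text
time: 3.95
eef_pos: [0.5368, -0.1825, 0.0733]
tcp_rot: [1.0, 0.0, 0.0, 0.0]
contact_force: [-1.9, -0.0, 5.6]
opening: 0.42
```

step_arm --gripper '[1, 1, 1, 1, 1, 1]' --linear '[[0, 0, -0.01], [0, 0, -0.035], [0, 0, -0.07], [0, 0, -0.11], [0, 0, -0.11], [0, 0, -0.11]]' --delta_rot '[[0, 0, 0], [0, 0, 0], [0, 0, 0], [0, 0, 0], [0, 0, 0], [0, 0, 0]]'

```text
time: 4.7
eef_pos: [0.5351, -0.1815, 0.1798]
tcp_rot: [1.0, 0.0, -0.002, -0.001]
contact_force: [-0.5, 0.1, -5.0]
opening: 0.429
```

Run:
```python
from h import *
b=cam('side');a=cam('scene')
cr=[cv2.resize(c['frame'][y:y+130,x:x+175,::-1],(400,297),interpolation=cv2.INTER_CUBIC) for c,x,y in((a,150,130),(b,230,120))]
w=cv2.resize(cam('wrist')['frame'][:,:,::-1],(400,300))
cv2.imwrite('pics/lift.png',np.vstack([np.hstack(cr),np.hstack([w,w])[:300]]))
print(rel([.527,.167,.19],0))
```

```text
now 4.85 [ 0.5349 -0.1815  0.1793] F [ 0.1 -0.6 -3.8] open 0.428
(array([-0.008 , -0.3485, -0.0098]), array([-0.1,  0.3, -0. ]))
```

View pics/lift.png

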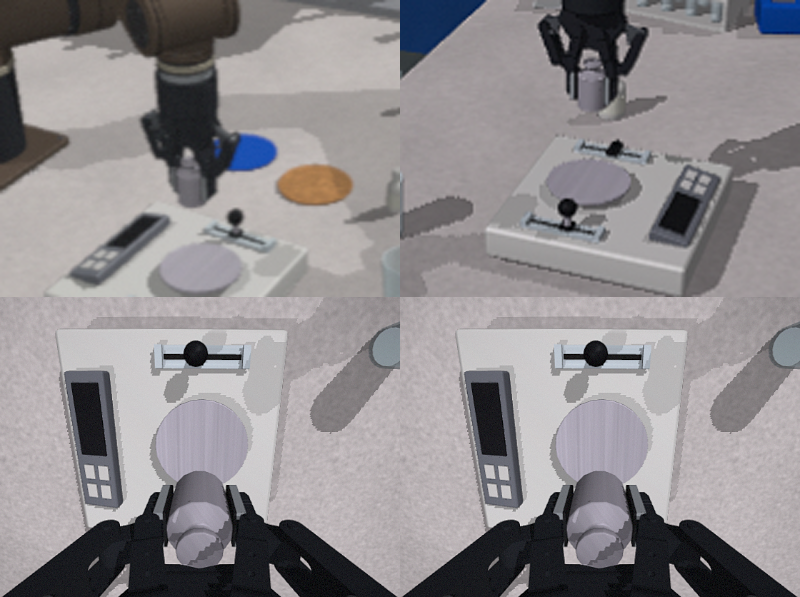

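The weight is lifted and hanging clear. In the wrist view the knob's top is near (278,351) and the foot's far edge near (280,245), native px. I'll check those against an upright pose.

Run:
```python
from h import *
w=cam('wrist');x,y,z=ctrl.get_state()['eef_pos']
print(proj(w,[[x,y-.001,.234],[x,y-.001,.216],[x,y+.018,.216],[x,y+.018,.172]]))
hsv=cv2.cvtColor(w['frame'],cv2.COLOR_RGB2GRAY)[:,280];print(list(enumerate(hsv))[225:400:3])
```

```text
[[278.61760007 360.84705266]
 [278.83848222 327.31354845]
 [278.87022858 284.72671081]
 [279.22455652 240.61528242]]
[(225, np.uint8(168)), (228, np.uint8(165)), (231, np.uint8(166)), (234, np.uint8(162)), (237, np.uint8(164)), (240, np.uint8(167)), (243, np.uint8(157)), (246, np.uint8(108)), (249, np.uint8(112)), (252, np.uint8(113)), (255, np.uint8(110)), (258, np.uint8(115)), (261, np.uint8(112)), (264, np.uint8(115)), (267, np.uint8(116)), (270, np.uint8(118)), (273, np.uint8(119)), (276, np.uint8(117)), (279, np.uint8(114)), (282, np.uint8(116)), (285, np.uint8(117)), (288, np.uint8(166)), (291, np.uint8(167)), (294, np.uint8(166)), (297, np.uint8(169)), (300, np.uint8(165)), (303, np.uint8(164)), (306, np.uint8(162)), (309, np.uint8(165)), (312, np.uint8(164)), (315, np.uint8(163)), (318, np.uint8(175)), (321, np.uint8(141)), (324, np.uint8(94)), (327, np.uint8(117)), (330, np.uint8(155)), (333, np.uint8(154)), (336, np.uint8(152)), (339, np.uint8(149)), (342, np.uint8(149)), (345, np.uint8(151)), (348, np.uint8(148)), (351, np.uint8(147)), (354, np.uint8(139)), (357, np.uint8(139)), (360, np.uint8(149)), (363, np.uint8(88)), (366, np.uint8(86)), (369, np.uint8(116)), (372, np.uint8(115)), (375, np.uint8(108)), (378, np.uint8(117)), (381, np.uint8(30)), (384, np.uint8(26)), (387, np.uint8(17)), (390, np.uint8(27)), (393, np.uint8(34)), (396, np.uint8(23)), (399, np.uint8(23))]
```

step_arm --gripper '[1, 1, 1, 1, 1, 1, 1, 1, 1, 1, 1, 1, 1, 1, 1, 1, 1, 1, 1, 1]' --linear '[[0, -0.015, 0], [-0.002, -0.045, 0], [-0.003, -0.085, 0], [-0.004, -0.125, 0], [-0.005, -0.165, 0], [-0.006, -0.205, 0], [-0.007, -0.245, 0], [-0.008, -0.285, 0], [-0.008, -0.315, 0], [-0.008, -0.338, 0], [-0.008, -0.349, 0], [-0.008, -0.349, 0.02], [-0.008, -0.349, 0.05], [-0.008, -0.349, 0.08], [-0.008, -0.349, 0.11], [-0.008, -0.349, 0.13], [-0.008, -0.349, 0.145], [-0.008, -0.349, 0.152], [-0.008, -0.349, 0.152], [-0.008, -0.349, 0.152]]' --delta_rot '[[0, 0, 0], [0, 0, 0], [0, 0, 0], [0, 0, 0], [0, 0, 0], [0, 0, 0], [0, 0, 0], [0, 0, 0], [0, 0, 0], [0, 0, 0], [0, 0, 0], [0, 0, 0], [0, 0, 0], [0, 0, 0], [0, 0, 0], [0, 0, 0], [0, 0, 0], [0, 0, 0], [0, 0, 0], [0, 0, 0]]'

```text
time: 7.4
eef_pos: [0.5293, 0.1668, 0.0313]
tcp_rot: [1.0, 0.0, 0.001, -0.0]
contact_force: [-0.2, 0.0, -5.0]
opening: 0.427
```

Run:
```python
from h import *
b=cam('side');a=cam('scene')
cr=[cv2.resize(c['frame'][y:y+105,x:x+140,::-1],(400,300),interpolation=cv2.INTER_CUBIC) for c,x,y in((a,220,140),(b,200,210))]
w=cv2.resize(cam('wrist')['frame'][:,:,::-1],(400,300))
cv2.imwrite('pics/mat.png',np.vstack([np.hstack(cr),np.hstack([w,0*w])]))
print(rel([.527,.168,.012],0))
```

```text
now 7.55 [0.529  0.1668 0.0312] F [-0.8 -0.5 -4.7] open 0.424
(array([-0.002 , -0.0012,  0.0192]), array([-0. , -0.1,  0. ]))
```

View pics/mat.png

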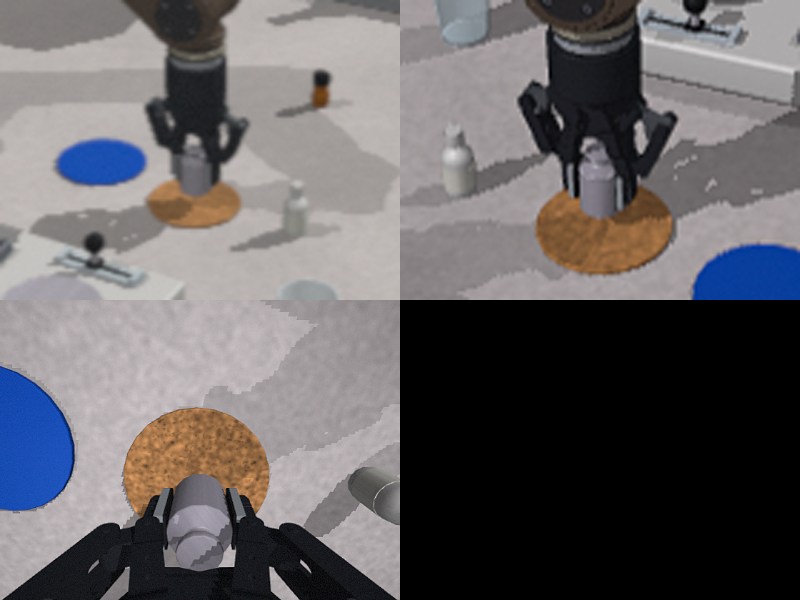

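The weight hangs upright above the middle of the cork mat, with the foot about 19 mm above it.

step_arm --gripper '[1, 1, 1, 1, 1, 1, 1]' --linear '[[-0.001, 0, 0.008], [-0.001, 0, 0.013], [-0.001, 0, 0.016], [-0.001, 0, 0.0175], [-0.001, 0, 0.0185], [-0.001, 0, 0.0185], [-0.001, 0, 0.0185]]' --delta_rot '[[0, 0, 0], [0, 0, 0], [0, 0, 0], [0, 0, 0], [0, 0, 0], [0, 0, 0], [0, 0, 0]]'

```text
time: 8.43
eef_pos: [0.5272, 0.1667, 0.0123]
tcp_rot: [1.0, 0.0, -0.0, 0.0]
contact_force: [-4.0, 0.4, 3.3]
opening: 0.42
```

Contact is made: Fz went from −5 to +3, and the height matches the grasp offset. Now I release and retreat upward.

step_arm --gripper '[0, -0.3, -0.8, -0.8, -0.8, -0.8, -0.8, -0.8, -0.8, -0.8, -0.8, -0.8, -0.8]' --linear '[[0, 0, 0], [0, 0, 0], [0, 0, 0], [0, 0, 0], [0, 0, 0], [0, 0, 0], [0, 0, -0.02], [0, 0, -0.06], [0, 0, -0.11], [0, 0, -0.17], [0, 0, -0.21], [0, 0, -0.21], [0, 0, -0.21]]' --delta_rot '[[0, 0, 0], [0, 0, 0], [0, 0, 0], [0, 0, 0], [0, 0, 0], [0, 0, 0], [0, 0, 0], [0, 0, 0], [0, 0, 0], [0, 0, 0], [0, 0, 0], [0, 0, 0], [0, 0, 0]]'

```text
time: 10.05
eef_pos: [0.5269, 0.1667, 0.222]
tcp_rot: [1.0, 0.0, -0.0, 0.0]
contact_force: [0.2, 0.7, -0.6]
opening: 0.904
```

Run:
```python
from h import *
b=cam('side');w=cam('wrist')
i=[cv2.resize(b['frame'][210:315,200:340,::-1],(400,300),interpolation=cv2.INTER_CUBIC),cv2.resize(w['frame'][:,:,::-1],(400,300))]
cv2.imwrite('pics/rel.png',np.hstack(i))
print(proj(w,[[.527,.166,.067],[.527,.167,.005]])*400/560)
print(rel([.49,-.08,.20],90),rel([.49,-.08,.20],-90),ctrl.get_state()['qpos'])
```

```text
[[199.69774008 143.42134241]
 [199.6803205  132.83939015]]
now 10.15 [0.5263 0.1666 0.2202] F [-0.3 -0.2 -0.2] open 0.897
now 10.15 [0.5263 0.1666 0.2202] F [-0.3 -0.2 -0.2] open 0.897
(array([-0.0362,  0.2466,  0.0204]), array([ -0.1,   0.2, -90. ])) (array([-0.0362,  0.2466,  0.0204]), array([ 0.2,  0.1, 90. ])) [ 1.22704901e-01  2.70339320e-02  1.89004787e+00 -1.65242277e-05
  1.22779594e+00  1.22701024e-01]
```

View pics/rel.png

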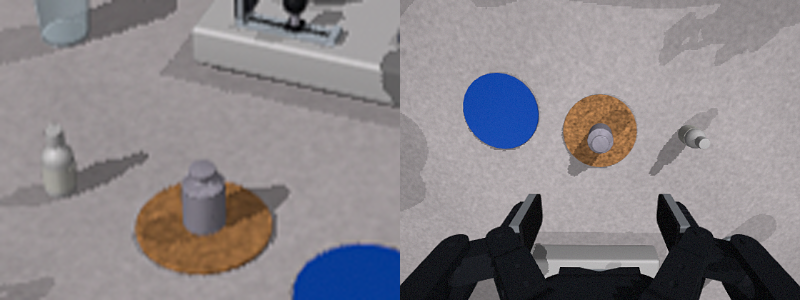

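The weight stands upright near the middle of the cork mat. Next I shut the fingers, turn 90° and go behind the lock ball on the display side.

step_arm --gripper '[1, 1, 1, 1, 1, 1, 1, 1, 1, 1, 1, 1]' --linear '[[-0.005, 0.03, 0], [-0.01, 0.06, 0], [-0.015, 0.09, 0], [-0.02, 0.12, 0], [-0.025, 0.15, 0], [-0.03, 0.18, 0], [-0.036, 0.21, 0], [-0.042, 0.235, 0], [-0.046, 0.246, 0.02], [-0.046, 0.246, 0.05], [-0.046, 0.246, 0.05], [-0.046, 0.246, 0.05]]' --delta_rot '[[0, 0, -10], [0, 0, -20], [0, 0, -30], [0, 0, -40], [0, 0, -50], [0, 0, -60], [0, 0, -70], [0, 0, -80], [0, 0, -90], [0, 0, -90], [0, 0, -90], [0, 0, -90]]' --grip_force 30

```text
time: 11.65
eef_pos: [0.4814, -0.0792, 0.1719]
tcp_rot: [0.707, 0.707, -0.0, -0.0]
contact_force: [0.5, -0.4, 0.2]
opening: 0.0
```

Run:
```python
from h import *
w=cam('wrist','w2.png');print(proj(w,[[.5303,-.0795,.084],[.5303,-.0795,.05],[.5745,-.0795,.084]]))
print(rel([.482,-.0795,.070],90))
```

```text
[[278.10183984 278.53859075]
 [278.18654028 260.26260276]
 [278.09754481 324.27074622]]
now 11.7 [ 0.4819 -0.0793  0.1726] F [0.3 0.  0.8] open -0.0
(array([-0.0002, -0.    ,  0.1026]), array([0.1, 0. , 0. ]))
```

View pics/w2.png

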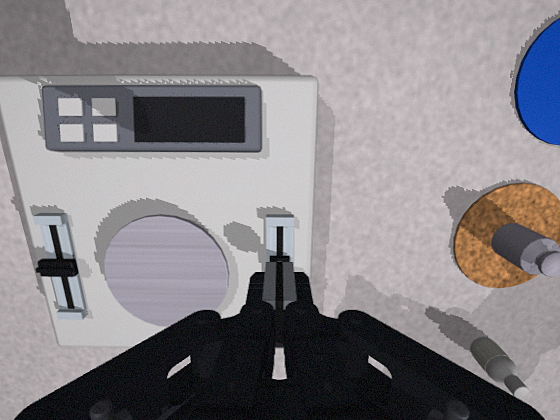

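The fingers line up with the lock track (track at x≈280 px, fingertips at ≈278), and the ball is hidden in front of them. The weight stands on the cork. I descend and then push gently.

step_arm --gripper '[1, 1, 1, 1, 1, 1, 1, 1, 1, 1, 1]' --linear '[[0, 0, 0.03], [0, 0, 0.06], [0, 0, 0.085], [0, 0, 0.1], [0, 0, 0.1], [0, 0, 0.1], [0, 0.01, 0.1], [0, 0.02, 0.1], [0, 0.03, 0.1], [0, 0.04, 0.1], [0, 0.04, 0.1]]' --delta_rot '[[0, 0, 0], [0, 0, 0], [0, 0, 0], [0, 0, 0], [0, 0, 0], [0, 0, 0], [0, 0, 0], [0, 0, 0], [0, 0, 0], [0, 0, 0], [0, 0, 0]]'

```text
time: 13.08
eef_pos: [0.5223, -0.0793, 0.0717]
tcp_rot: [0.707, 0.707, 0.0, 0.0]
contact_force: [-0.1, 0.4, -0.5]
opening: 0.002
```

step_arm --gripper '[1, 1]' --linear '[[0, 0.006, 0], [0, 0.01, 0]]' --delta_rot '[[0, 0, 0], [0, 0, 0]]'

```text
time: 13.32
eef_pos: [0.5311, -0.0791, 0.0715]
tcp_rot: [0.707, 0.707, -0.0, -0.001]
contact_force: [-2.4, -0.5, 0.4]
opening: -0.0
```

Run:
```python
from h import *
b=cam('side');a=cam('scene')
i=[cv2.resize(c['frame'][y:y+60,x:x+80,::-1],(400,300),interpolation=cv2.INTER_CUBIC) for c,x,y in((a,215,190),(b,265,175))]
cv2.imwrite('pics/push.png',np.hstack(i));print(rel([.5515,-.0795,.072],90))
for c in(a,b):print(proj(c,[[.5303,-.0795,.084],[.56,-.0795,.084]]))
```

```text
now 13.425 [ 0.5314 -0.0792  0.0715] F [-0.5  0.1 -1.3] open -0.002
(array([-0.0003,  0.0201, -0.0005]), array([-0., -0., -0.]))
[[252.37681994 224.72723016]
 [260.41980816 227.16699777]]
[[303.04403512 210.35349972]
 [293.10750223 208.41108218]]
```

View pics/push.png

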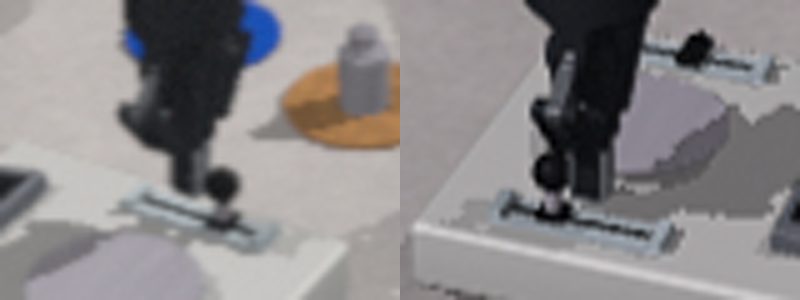

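The fingers are pushing the ball from the display side. It is now at side px (295,209), so x≈0.554, with about 20 mm still to go.

step_arm --gripper '[1, 1, 1, 1, 1, 1]' --linear '[[0, 0.006, 0], [0, 0.012, 0], [0, 0.016, 0], [0, 0.018, 0], [0, 0.0195, 0], [0, 0.0195, 0]]' --delta_rot '[[0, 0, 0], [0, 0, 0], [0, 0, 0], [0, 0, 0], [0, 0, 0], [0, 0, 0]]'

```text
time: 14.18
eef_pos: [0.5497, -0.0792, 0.0715]
tcp_rot: [0.707, 0.707, -0.001, -0.001]
contact_force: [-5.6, -0.9, 1.0]
opening: -0.0
```

step_arm --gripper '[1, 1, 1, 1]' --linear '[[0, 0.0015, 0], [0, 0.002, 0], [0, 0.002, 0], [0, 0.002, 0]]' --delta_rot '[[0, 0, 0], [0, 0, 0], [0, 0, 0], [0, 0, 0]]'

```text
time: 14.68
eef_pos: [0.5499, -0.0792, 0.0715]
tcp_rot: [0.707, 0.707, -0.003, -0.003]
contact_force: [-10.9, -1.2, 4.6]
opening: 0.001
```

Motion has stopped at TCP x≈0.550 while the force rises, so this is the end stop. I give one more millimetre, then back off and lift clear.

step_arm --gripper '[1, 1, 1]' --linear '[[0, 0.0015, 0], [0, 0.0015, 0], [0, 0.0015, 0]]' --delta_rot '[[0, 0, 0], [0, 0, 0], [0, 0, 0]]'

```text
time: 15.05
eef_pos: [0.5501, -0.0792, 0.0714]
tcp_rot: [0.707, 0.708, -0.004, -0.005]
contact_force: [-14.3, -0.7, 7.9]
opening: 0.002
```

step_arm --gripper '[1, 1, 1, 1, 1, 1, 1, 1, 1, 1]' --linear '[[0, -0.01, 0], [0, -0.03, 0], [0, -0.03, 0], [0, -0.03, -0.05], [0, -0.03, -0.1], [0, -0.05, -0.15], [0, -0.08, -0.2], [0, -0.08, -0.2], [0, -0.08, -0.2], [0, -0.08, -0.2]]' --delta_rot '[[0, 0, 0], [0, 0, 0], [0, 0, 0], [0, 0, 0], [0, 0, 0], [0, 0, 0], [0, 0, 0], [0, 0, 0], [0, 0, 0], [0, 0, 0]]'

```text
time: 16.3
eef_pos: [0.4742, -0.079, 0.27]
tcp_rot: [0.707, 0.707, -0.001, -0.001]
contact_force: [0.5, 0.4, 0.1]
opening: -0.0
```

Run:
```python
from h import *
a=cam('scene');b=cam('side');w=cam('wrist')
i=[cv2.resize(x,(400,300),interpolation=cv2.INTER_CUBIC) for x in (a['frame'][190:250,215:295,::-1],b['frame'][165:315,200:400,::-1],w['frame'][:,:,::-1],b['frame'][175:235,265:345,::-1])]
cv2.imwrite('pics/end.png',np.vstack([np.hstack(i[:2]),np.hstack(i[2:])]))
for c in(a,b,w):print(proj(c,[[.5745,-.0795,.084]]),proj(c,[[.5303,-.28,.06]]))
print(ctrl.get_state()['eef_pos'],ctrl.get_state()['contact_force'])
```

```text
[[264.39220584 228.37208003]] [[216.7272751  265.19265032]]
[[288.30611352 207.47269432]] [[324.33799971 184.38169149]]
[[278.02311692 276.75939263]] [[110.31565574 233.58547998]]
[ 0.47421426 -0.07910758  0.2701982 ] [-0.06033899  0.22982788  0.05796171]
```

View pics/end.png

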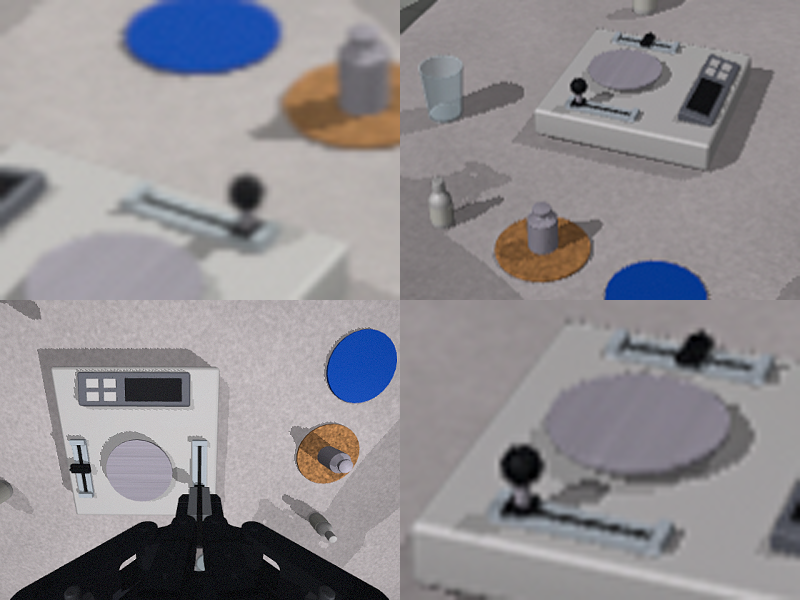

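The lock's foot is against the rear end block. The ball is at side px (289,208), against (288,207) predicted for home. The damper is in place and the weight stands upright on the cork.

```bash
python3 -c "
from plant import ctrl
print(ctrl.sign_off())"
```

```text
the job is handed in; nothing more can be done
None
```

I took the check weight off the pan and set it upright on the cork mat, then pushed the transport lock to its rear stop. I handed the job in at about 16.5 s of the 64 s allowed.

- **Weight:** I lowered it until the mat took its load (vertical force went from −5 N to +3 N) before opening the gripper. The last pictures show it upright near the middle of the cork mat. The two cameras' estimates of the mat centre differed by 6–7 mm in y, but the foot has about 40 mm to spare.
- **Lock:** I pushed it with the fingers shut. It stopped with the tool at x ≈ 0.550 m and stayed there as the force rose to 14 N. The ball ended at x ≈ 0.572 m, against about 0.5745 m predicted from the track ends, which is within what the pictures can resolve. The lock's foot is against the rear end block.
- **Everything else:** In the last pictures the low slide, dropper bottle and beaker look unmoved by eye. The vial and reagent bottle were not in view there, but the arm never went low near them. The arm is well clear and its force reading is near zero.

No check failed.

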